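# Put the slim radio battery on charge

### The job

Two battery packs for handheld radios stand on edge on the bench, alike but for their thickness: one is the slim pack, the other a thicker, high-capacity pack (the finger opening when you pinch one tells which it is). Stand the slim pack in the pocket of the charging tray, down on its floor, upright on its long edge as it stands now, and leave the thicker pack standing where it is: it does not fit this tray.

Things in the scene. Friction and masses are not known exactly. Their poses are not given: they have to be found in the camera images.
- pack_1_center (a point): Centre of one of two black plastic battery packs (grey panel on both faces, three brass contacts on one end). It stands on its long edge: 84 mm long (own x), 56 mm high (own z, up), so this point is 28 mm above the bench. Thickness (own y): one of the two packs is 16 mm thick, the other 32 mm; which is which is not told. Loose, 80 to 280 g, flat faces.
- pack_2_center (a point): Centre of the other battery pack: same shape, colours, length (84 mm, own x), height (56 mm, own z, up; this point 28 mm above the bench) and axes; its thickness (own y) is the other of 16 and 32 mm. Either pack may stand on either side of the tray.
- tray_floor (a point): Middle of the pocket floor of the charging tray, a low grey tray fixed on the bench with brass strips on its floor. Pocket 108 mm long (own x) and 29 mm wide (own y), too narrow for the thicker pack; its floor is 6 mm above the bench, its rim 14 mm above the bench (8 mm above the floor), walls 10 mm thick. Own z is up.

How it is judged:
At the end, for the whole second after the job is handed in: One pack (only the slim one fits) stands upright (7 deg) in the tray's pocket, down on its floor (centre 24 to 32 mm above it), within 18 mm of the pocket middle and 11 deg of its long side; the other pack stands upright (8 deg) less than 30 mm from where it started (((horizontal distance between pack_1_center and tray_floor below 0.018 m and z of pack_1_center in the frame of tray_floor between 0.024 and 0.032 m and angle between the x axis of pack_1_center and the x axis of tray_floor, either way round below 0.2 rad and angle between pack_1_center's own z axis and vertical below 0.12 rad and distance of pack_2_center from where it was at the start of the episode below 0.03 m and angle between pack_2_center's own z axis and vertical below 0.15 rad) or (horizontal distance between pack_2_center and tray_floor below 0.018 m and z of pack_2_center in the frame of tray_floor between 0.024 and 0.032 m and angle between the x axis of pack_2_center and the x axis of tray_floor, either way round below 0.2 rad and angle between pack_2_center's own z axis and vertical below 0.12 rad and distance of pack_1_center from where it was at the start of the episode below 0.03 m and angle between pack_1_center's own z axis and vertical below 0.15 rad))); the robot touches nothing.
It also fails if it takes over 48 s, if anything falls off the work surface, if the arm or the gripper's body presses on something with over 40 N, if the wrist force passes 120 N, or if a joint passes its speed limit or range.

### The arm

A 6-joint arm with a two-finger parallel gripper is mounted at the origin on the work surface. World frame = base frame: x ahead of the robot, y to its left, z up, the work surface at z = 0. Lengths are in m, angles in rad, forces in N, time in s.
With the tool pointing down it reaches from about 0.4 to 0.825 m from the base axis. Payload 7 kg.
Tool frame: the origin (TCP) lies on the mounting face of the last link; the fingertips stand 178 mm ahead of it and the grasp point (between the pads) lies arm.grip_depth ahead of it (arm.grip_depth is the distance from the TCP to the grasp point, in m); z points along the fingers, y is the direction in which the jaws open and shut (so a half turn about z gives the same grasp; the last joint's range is limited). The gripper opens to 88 mm and grips with 3 to 60 N. Pads are 19 mm wide; open, the fingers measure 130 mm over their backs; the gripper's body (78 mm by 193 mm) begins 47 mm behind the grasp point.
Start: joints at [1.578, 0.359, 0.012, 0, -1.224, -0.288], TCP at [0.187, 0.649, 0.405] pointing down, gripper open.
Joint ranges: [-3.07, 3.07], [-1.43, 2.12], [-1.02, 1.25], [-3.03, 1.67], [-3.05, -0], [-3.03, 3.03]. Speed limits (rad/s): [2.39, 2.39, 3.01, 3.14, 3.14, 3.14].

### API

Orientations are given as [roll, pitch, yaw] about the fixed x, y, z axes, in that order (R = Rz(yaw) Ry(pitch) Rx(roll)).
In Python, from station import arm gives the robot as it stands.
- The arm moves only by the tool carry_out, never from a script. Its argument "targets" is a list that holds one entry, the list of rows, each a list of 7 numbers: the turn, a rotation vector about the tool's x, y, z in units of 8 degrees (1.0 is 8 degrees), then the shift along the tool's x, y, z in units of 2.5 cm (1.0 is 2.5 cm), then the opening, from -1 (shut) to 1 (fully open). A call has 1 to 20 rows; each row shifts and turns the commanded pose from where the row before left it, along the tool's axes as they then stand; what a row does not reach is not made up. A row lasts 1/8 s, in which the tool goes at most 62.5 mm and 10.7 degrees, less where a joint would pass 70% of its speed; a pose out of reach is approached as far as the arm can. A call with a number of a shift or a turn outside -1 to 1 is refused whole. A call with a gripper value outside its range is refused whole. The fingers move at their own pace and stop on an object; "squeeze" is the grip in N (left out, the last holds). Time passes only in rows, so rows that do not move let the fingers close. It gives the time, the measured TCP pose, the force and the opening at its end, in the units of the state.
- arm.get_state(): the state, without advancing time (a new reading comes with each control period).
- arm.grab_frame(name): name is "side" or "top" or "wrist"; returns (picture, depth): 400x640x3 uint8, red, green, blue; 400x640 float32, m along the optical axis (not along the pixel's ray), 0 where there is no reading.
- arm.camera_model(name): a dict with "camera_matrix" (3x3 intrinsics, pixels), "world_from_camera" (4x4, takes a point from camera to world coordinates). Camera axes: x right, y down, z forward; pixel columns grow to the right and rows downward; lengths in m; the calibration is good to about 2 mm. A picture is of the moment at which its call begins: read the wrist's pose just before it. camera_model takes no time and is no camera call; for the wrist camera it gives the pose at the moment of the call.
- arm.job_done(): hands the job in, once; it reports no verdict.
Trained networks look in the newest picture that a camera, given by its name, has taken for a name from the list of things; names that differ only in an ending like _2 or _b are one class to them, and where a whole thing is asked for, a point or a joint stands for the part that bears it (a point fixed in the world has none). Each returns a list of dicts, best first, with "conf" (0 to 1); they miss things now and then, are a little off and sometimes report something else, mostly with a low value. They report only what shows in the picture. A call takes as long as a camera call.
- arm.spot_in(camera, query): "point" ([row, column] in pixels, amid what is visible of it).
- arm.landmark_of(camera, query): "point" ([row, column] in pixels: a listed point, or the origin of a listed thing).
The state is a dict: "t": time; "q": joint angles; "qd": joint speeds; "joint_efforts": joint torques, N m; "eef_pos": TCP position; "ee_rot": TCP orientation; "force": force on the tool from outside, world axes, zero at the start; "moment": the same for the moment, N m; "width": finger opening in m.
Only numpy, scipy, OpenCV 4.12 (cv2) and the standard library are available. Lean on these libraries where they do the work, as an engineer would, in place of code of your own. Each camera call takes 0.05 s, during which the arm holds its last target.

## Working session

There is one attempt and no reset: what is moved stays moved. The work goes in short steps, Python scripts to look and compute and a tool call to move; the robot and the scene stay as the last step left them, time stands still between calls to the robot, and variables do not carry over. Pictures are saved under pics/ and viewed, and the job is handed in when it is done.

Besides the shell and the picture viewer there is one more tool, called after "Call:" as name(argument=value, ...), one argument or row to a line, values as JSON. carry_out: Moves the arm, as the interface text tells. Its arguments: {"type":"object","properties":{"targets":{"type":"array"},"squeeze":{"type":"number"}},"required":["targets"]}

```bash
mkdir -p pics; ls
cat > h.py <<'E'
from station import arm
import numpy as np, cv2
def snap(n,f):
    M=arm.camera_model(n); p,d=arm.grab_frame(n); cv2.imwrite('pics/'+f,cv2.cvtColor(p,cv2.COLOR_RGB2BGR)); return p,d,M
def w(M,r,c,z):
    K=np.array(M['camera_matrix']);return (np.array(M['world_from_camera'])@np.array([*(z*np.linalg.inv(K)@[c,r,1]),1]))[:3]
E
python3 - <<'E'
from h import *
s=arm.get_state();print(s,arm.grip_depth)
for n in('top','side'):
    p,d,M=snap(n,n+'0.png')
    for q in('pack_1_center','tray_floor'):
        for x in arm.landmark_of(n,q):
            r,c=x['point'];z=d[int(r),int(c)];print(n,q,x,w(M,r,c,z).round(3))
E
```

```text
pics
{'t': 0.0, 'q': array([ 1.57811508e+00,  3.59391358e-01,  1.10715256e-02, -3.21604060e-04,
       -1.22409150e+00, -2.88081691e-01]), 'qd': array([-0.00129684, -0.00094129, -0.0006049 ,  0.00068227,  0.00035616,
       -0.00059534]), 'joint_efforts': array([-8.63951955e-04, -5.82716918e+01,  2.93047106e+01,  6.99704289e+00,
        6.87337102e-03, -1.72168834e-04]), 'eef_pos': array([0.18699918, 0.64838712, 0.40373021]), 'ee_rot': array([ 3.13995830e+00, -1.69014396e-04, -2.80872321e-01]), 'force': array([-0.16347685, -0.15840352,  0.55438864]), 'moment': array([-0.0524257 ,  0.06149476,  0.01767613]), 'width': 0.08757750252345146} 0.1593
top pack_1_center {'point': [243.6, 174.1], 'conf': 0.7} [0.457 0.264 0.026]
top tray_floor {'point': [212.5, 411.9], 'conf': 0.63} [ 0.511 -0.187  0.007]
side pack_1_center {'point': [318.8, 267.5], 'conf': 0.97} [0.448 0.277 0.056]
side tray_floor {'point': [153.3, 369.4], 'conf': 0.85} [ 0.517 -0.193  0.005]
```

View pics/top0.png

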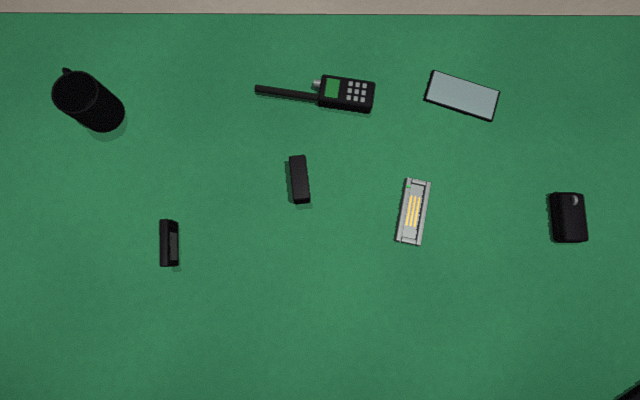

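View pics/side0.png

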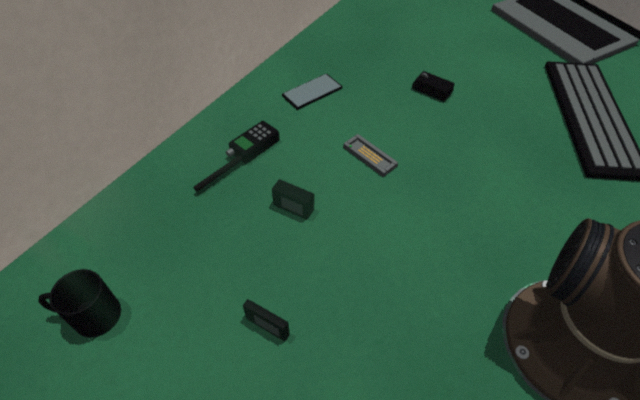

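The top view shows the tray at (212,413), a slim-looking pack at (243,169), a thicker one at (180,299), and a black object at (217,568) that is not a pack. The side view agrees: slim at (320,267), thick at (200,293).

I'll measure from depth next.

```bash
cat >> h.py <<'E'
def cloud(M,d):
    K=np.array(M['camera_matrix']);T=np.array(M['world_from_camera'])
    r,c=np.indices(d.shape);P=np.stack([c,r,np.ones_like(c)],-1)@np.linalg.inv(K).T*d[...,None]
    return P@T[:3,:3].T+T[:3,3]
def rect(X,zlo,zhi,xy,rad):
    m=(abs(X[...,2]-(zlo+zhi)/2)<(zhi-zlo)/2)&(np.hypot(X[...,0]-xy[0],X[...,1]-xy[1])<rad)
    p=X[m]; 
    if len(p)<5: return None
    (c,s,a)=cv2.minAreaRect((p[:,:2]*1000).astype(np.float32))
    b=cv2.boxPoints((c,s,a)); e=[b[1]-b[0],b[2]-b[1]]; e=max(e,key=np.linalg.norm)
    yaw=np.degrees(np.arctan2(e[1],e[0]))%180
    return len(p),np.round(c,1),np.round(s,1),round(yaw,1),p[:,2].mean().round(4)
E
python3 - <<'E'
from h import *
for n in('top','side'):
    p,d,M=snap(n,n+'1.png');X=cloud(M,d)
    print(n,'campos',np.array(M['world_from_camera'])[:3,3])
    print('slim',rect(X,.048,.064,(.457,.27),.07))
    print('thick',rect(X,.048,.064,X[180,299] if n=='top' else X[190,293],.08))
    print('tray',rect(X,.0105,.02,(.511,-.19),.09))
    print('table z',np.median(X[300:330,200:400,2]) if n=='top' else '')
    if n=='top':
        # brass strips mask
        h=cv2.cvtColor(p,cv2.COLOR_RGB2HSV); m=(abs(h[...,0].astype(int)-22)<9)&(h[...,1]>80)&(h[...,2]>110)
        q=X[m&(np.hypot(X[...,0]-.51,X[...,1]+.19)<.08)];print('brass',len(q),q.mean(0), cv2.minAreaRect((q[:,:2]*1000).astype(np.float32)))
    big=cv2.resize(p[150:280,120:470] if n=='top' else p[120:350,200:420],None,fx=2.2,fy=2.2,interpolation=cv2.INTER_CUBIC)
    cv2.imwrite(f'pics/{n}1z.png',cv2.cvtColor(cv2.convertScaleAbs(big,alpha=1.8),cv2.COLOR_RGB2BGR))
E
```

```text
top campos [0.41821684 0.01657886 0.70554351]
slim (481, array([457.9, 270.8]), array([83. , 15.3]), np.float32(2.8), np.float64(0.0562))
thick (778, array([573.8,  32.2]), array([84.3, 31.9]), np.float32(5.6), np.float64(0.0568))
tray (839, array([ 514.3, -188.5]), array([ 49.8, 128.1]), np.float32(166.9), np.float64(0.0144))
table z 0.0009683993811236968
brass 191 [ 0.51414868 -0.18794933  0.0070913 ] ((515.0977172851562, -188.4373779296875), (20.30865478515625, 59.97483825683594), 76.7903060913086)
side campos [0.21488569 0.48995314 0.76327781]
slim (500, array([457.1, 272.1]), array([83.8, 17.2]), np.float32(3.3), np.float64(0.055))
thick (573, array([572.1,  33.1]), array([83.6, 34.6]), np.float32(4.8), np.float64(0.0552))
tray (482, array([ 512.9, -187.6]), array([ 52.2, 129.6]), np.float32(166.3), np.float64(0.0136))
table z
```

View pics/top1z.png

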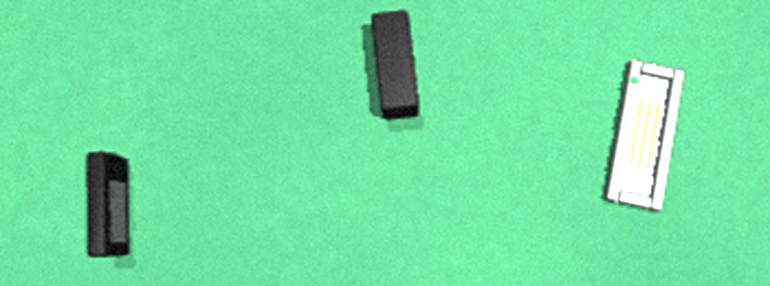

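Depth from both cameras agrees:

| Thing | x, y (mm) | Long-axis yaw | Thickness |
|---|---|---|---|
| Slim pack | (457.5, 271.3) | ~3° | ~16 mm |
| Thick pack | (573, 32) | ~5° | ~32 mm |
| Tray | (513.6, −188) | ~−13.3° | – |

I'll turn the tool by −19.1° about its z, then move above the slim pack.

Call:
carry_out(
  targets=[
    [[0,0,-0.8,0,0,0,1],[0,0,-0.8,0,0,0,1],[0,0,-0.79,0,0,0,1],[0,0,0,0.4,0.6,0.2,1],[0,0,0,0.6,0.9,0.25,1],[0,0,0,0.6,0.9,0.25,1],[0,0,0,0.6,0.9,0.25,1],[0,0,0,0.6,0.9,0.25,1],[0,0,0,0.6,0.9,0.25,1],[0,0,0,0.6,0.9,0.25,1],[0,0,0,0.6,0.9,0.25,1],[0,0,0,0.6,0.9,0.25,1],[0,0,0,0.6,0.9,0.25,1],[0,0,0,0.6,0.9,0.25,1],[0,0,0,0.6,0.9,0.25,1],[0,0,0,0.6,0.9,0.25,1],[0,0,0,0.6,0.9,0.25,1],[0,0,0,0.6,0.9,0.25,1],[0,0,0,0.6,0.9,0.25,1],[0,0,0,0.6,0.9,0.25,1]],
  ],
)

```text
t: 2.9
eef_pos: [0.4573, 0.2857, 0.2993]
ee_rot: [-3.142, -0.0, 0.053]
force: [-0.5, 0.1, 0.4]
width: 0.0876
```

Call:
carry_out(
  targets=[
    [[0,0,0,0.3,0.6,0,1],[0,0,0,0.3,0.6,0,1],[0,0,0,0,0,0,1],[0,0,0,0,0,0,1]],
  ],
)

```text
t: 3.4
eef_pos: [0.4731, 0.2583, 0.2999]
ee_rot: [-3.141, -0.0, 0.053]
force: [-0.7, -0.2, 0.1]
width: 0.0876
```

Run:
```python
from h import *
s=arm.get_state();print(s['t'],s['eef_pos'],s['ee_rot'])
p,d,M=snap('wrist','w1.png');X=cloud(M,d)
print(rect(X,.048,.064,(.457,.27),.08))
for x in arm.landmark_of('wrist','pack_1_center'):print(x)
```

```text
3.4 [0.47309939 0.25829384 0.29993444] [-3.14113381e+00 -4.46644230e-04  5.29327300e-02]
(1558, array([462.7, 271.4]), array([74.1, 16.1]), np.float32(3.5), np.float64(0.0557))
{'point': [220.0, 304.8], 'conf': 0.64}
```

View pics/w1.png

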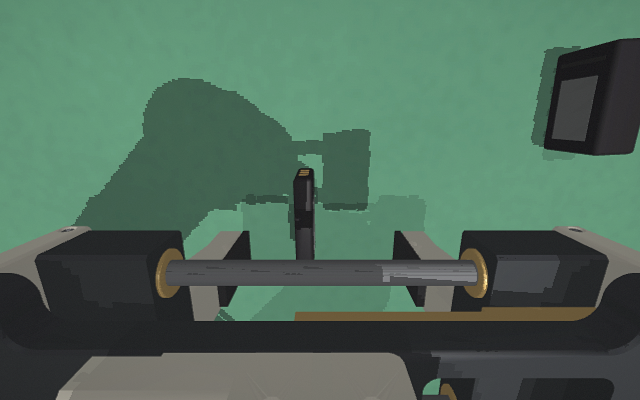

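The wrist view shows the slim pack at (215,304) with its contacts at the far end, and the thick pack at upper right (95,590). Both are consistent with the depth measurements. I'll centre on the pack, go down and pinch.

Call:
carry_out(
  targets=[
    [[0,0,0,-0.3,-0.28,0,1],[0,0,0,-0.3,-0.28,0,1],[0,0,0,0,0,0.6,1],[0,0,0,0,0,0.7,1],[0,0,0,0,0,0.7,1],[0,0,0,0,0,0.7,1],[0,0,0,0,0,0.6,1],[0,0,0,0,0,0.5,1],[0,0,0,0,0,0.4,1],[0,0,0,0,0,0,1],[0,0,0,0,0,0,1]],
  ],
)

```text
t: 4.88
eef_pos: [0.4576, 0.2715, 0.195]
ee_rot: [-3.141, -0.0, 0.053]
force: [0.3, -0.7, 0.2]
width: 0.0878
```

Call:
carry_out(
  targets=[
    [[0,0,0,0,0,0,-1],[0,0,0,0,0,0,-1],[0,0,0,0,0,0,-1],[0,0,0,0,0,0,-1],[0,0,0,0,0,0,-1],[0,0,0,0,0,0,-1],[0,0,0,0,0,0,-1],[0,0,0,0,0,0,-1],[0,0,0,0,0,0,-1],[0,0,0,0,0,0,-1],[0,0,0,0,0,0,-1],[0,0,0,0,0,0,-1]],
  ],
  squeeze=25,
)

```text
t: 6.38
eef_pos: [0.4575, 0.2714, 0.1947]
ee_rot: [-3.141, -0.0, 0.053]
force: [1.2, 1.9, -0.6]
width: 0.016
```

Opening is 16.0 mm, so this is the slim pack. I'll lift it, turn it to the tray's yaw and carry it over.

Call:
carry_out(
  targets=[
    [[0,0,0,0,0,-0.4,-1],[0,0,0,0,0,-0.7,-1],[0,0,0,0,0,-0.8,-1],[0,0,0,0,0,-0.8,-1],[0,0,0,0,0,-0.8,-1],[0,0,0,0,0,-0.5,-1],[0,0,0.5,0,0,0,-1],[0,0,0.54,0,0,0,-1],[0,0,0.5,0,0,0,-1],[0,0,0.5,0,0,0,-1],[0,0,0,0,0,0,-1]],
  ],
)

```text
t: 7.75
eef_pos: [0.4572, 0.2711, 0.2946]
ee_rot: [3.141, 0.0, -0.232]
force: [-0.4, 0.3, -1.4]
width: 0.0158
```

Call:
carry_out(
  targets=[
    [[0,0,0,0.14,0.46,0,-1],[0,0,0,0.33,0.89,0,-1],[0,0,0,0.33,0.89,0,-1],[0,0,0,0.33,0.89,0,-1],[0,0,0,0.33,0.89,0,-1],[0,0,0,0.33,0.89,0,-1],[0,0,0,0.33,0.89,0,-1],[0,0,0,0.33,0.89,0,-1],[0,0,0,0.33,0.89,0,-1],[0,0,0,0.33,0.89,0,-1],[0,0,0,0.33,0.89,0,-1],[0,0,0,0.33,0.89,0,-1],[0,0,0,0.33,0.89,0,-1],[0,0,0,0.33,0.89,0,-1],[0,0,0,0.33,0.89,0,-1],[0,0,0,0.33,0.89,0,-1],[0,0,0,0.33,0.89,0,-1],[0,0,0,0.33,0.89,0,-1],[0,0,0,0.33,0.89,0,-1],[0,0,0,0.33,0.89,0,-1]],
  ],
)

```text
t: 10.25
eef_pos: [0.5123, -0.1901, 0.2947]
ee_rot: [3.142, 0.0, -0.232]
force: [0.3, -0.4, -1.1]
width: 0.016
```

Call:
carry_out(
  targets=[
    [[0,0,0,0,0,0,-1],[0,0,0,0,0,0,-1],[0,0,0,0,0,0,-1]],
  ],
)

```text
t: 10.62
eef_pos: [0.5132, -0.188, 0.2948]
ee_rot: [-3.142, -0.0, -0.232]
force: [-0.1, 0.2, -1.4]
width: 0.0159
```

Run:
```python
from h import *
s=arm.get_state();print(s['t'],s['eef_pos'],s['ee_rot'],s['width'])
p,d,M=snap('wrist','w2.png');X=cloud(M,d)
print('tray far end',rect(X,.0105,.02,(.514,-.188),.09))
p,d,M=snap('side','s2.png')
cv2.imwrite('pics/s2z.png',cv2.resize(cv2.cvtColor(p,cv2.COLOR_RGB2BGR)[0:250,250:550],None,fx=2.3,fy=2.3))
```

```text
10.625 [ 0.51317124 -0.187998    0.29476844] [-3.14150337e+00 -4.09647614e-05 -2.31534546e-01] 0.015853095875642584
tray far end (2227, array([ 527.2, -192.8]), array([49.1, 99.3]), np.float32(166.8), np.float64(0.0141))
```

View pics/w2.png

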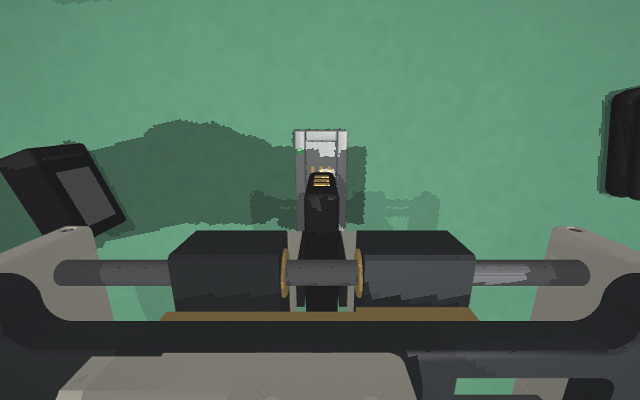

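View pics/s2z.png

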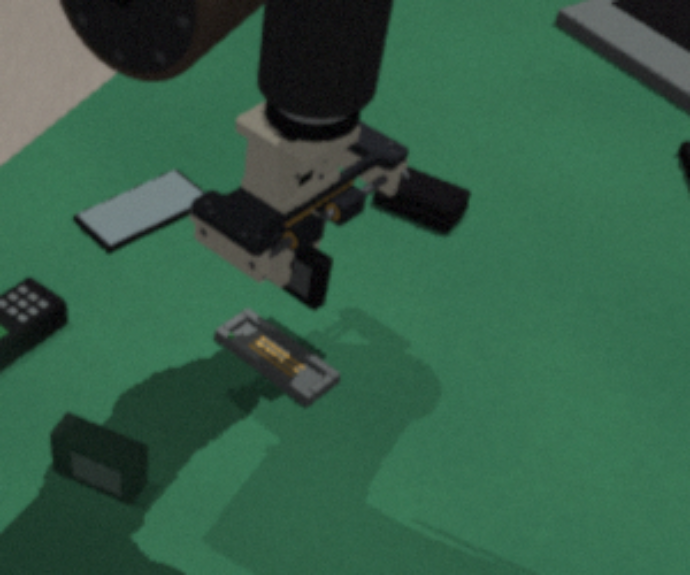

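The wrist picture has the held pack at (205,322), centred over the tray at (180,321). The tray centre from the wrist depth comes out at about (513.2, −189.5), within 1.5 mm of the plan. The side view shows the pack held level above the pocket. I'll lower it.

Call:
carry_out(
  targets=[
    [[0,0,0,0,0.03,0.4,-1],[0,0,0,0,0,0.6,-1],[0,0,0,0,0,0.6,-1],[0,0,0,0,0,0.6,-1],[0,0,0,0,0,0.5,-1],[0,0,0,0,0,0.4,-1],[0,0,0,0,0,0.3,-1],[0,0,0,0,0,0.2,-1],[0,0,0,0,0,0,-1],[0,0,0,0,0,0,-1]],
  ],
)

```text
t: 11.98
eef_pos: [0.5135, -0.1889, 0.205]
ee_rot: [-3.142, -0.001, -0.232]
force: [0.7, -0.0, -1.0]
width: 0.0158
```

Call:
carry_out(
  targets=[
    [[0,0,0,0,0,0.06,-1],[0,0,0,0,0,0.05,-1],[0,0,0,0,0,0,-1],[0,0,0,0,0,0,-1]],
  ],
)

```text
t: 12.48
eef_pos: [0.5134, -0.1889, 0.2019]
ee_rot: [3.142, -0.0, -0.232]
force: [0.2, -0.1, -1.2]
width: 0.0157
```

Call:
carry_out(
  targets=[
    [[0,0,0,0,0,0.03,-1],[0,0,0,0,0,0,-1],[0,0,0,0,0,0,-1]],
  ],
)

```text
t: 12.85
eef_pos: [0.5134, -0.1889, 0.2012]
ee_rot: [-3.142, -0.0, -0.232]
force: [0.0, -0.5, -1.3]
width: 0.0159
```

Run:
```python
from h import *
s=arm.get_state();print(s['t'],s['eef_pos'],s['force'],s['width'])
p,d,M=snap('side','s3.png')
cv2.imwrite('pics/s3z.png',cv2.resize(cv2.cvtColor(p,cv2.COLOR_RGB2BGR)[80:220,300:480],None,fx=4,fy=4))
```

```text
12.85 [ 0.51337131 -0.18888499  0.20117607] [ 0.04123887 -0.48531841 -1.34233309] 0.01588955780566125
```

View pics/s3z.png

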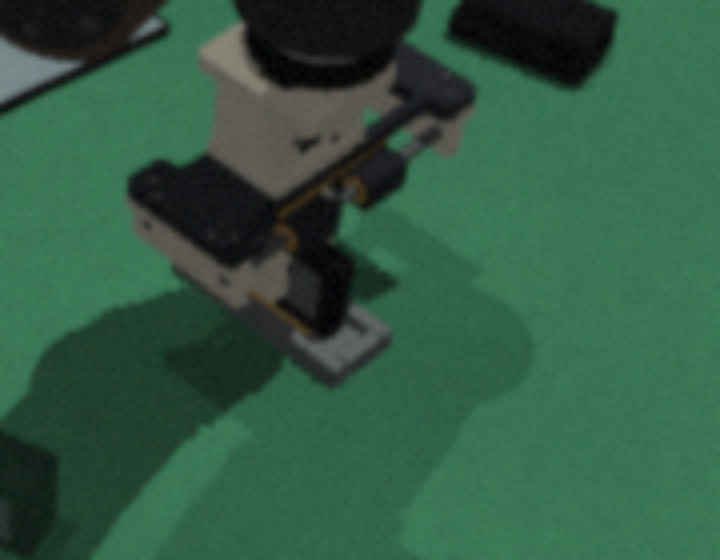

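The pack's lower edge is inside the pocket (near (330,325) in the crop), upright and not on the rim. No contact force shows yet. I'll ease down until the force rises.

Call:
carry_out(
  targets=[
    [[0,0,0,0,0,0.02,-1],[0,0,0,0,0,0.02,-1],[0,0,0,0,0,0,-1]],
  ],
)

```text
t: 13.28
eef_pos: [0.5134, -0.1889, 0.2007]
ee_rot: [3.142, -0.0, -0.232]
force: [-2.0, 0.6, 5.1]
width: 0.0159
```

It makes contact exactly at floor height: the tool is 6 mm above its grasp height on the bench. I'll release and rise.

Call:
carry_out(
  targets=[
    [[0,0,0,0,0,0,-0.55],[0,0,0,0,0,0,-0.45],[0,0,0,0,0,0,-0.2],[0,0,0,0,0,0,0.2],[0,0,0,0,0,0,0.2],[0,0,0,0,0,0,0.2],[0,0,0,0,0,0,0.2],[0,0,0,0,0,-0.3,0.2],[0,0,0,0,0,-0.6,0.2],[0,0,0,0,0,-0.8,0.2],[0,0,0,0,0,-1,0.2],[0,0,0,0,0,-1,0.2],[0,0,0,0,0,-1,0.2],[0,0,0,-1,0,-0.5,0.2],[0,0,0,-1,0,0,0.2],[0,0,0,0,0,0,0.2],[0,0,0,0,0,0,0.2]],
  ],
)

```text
t: 15.4
eef_pos: [0.465, -0.1774, 0.3312]
ee_rot: [-3.141, -0.002, -0.232]
force: [0.4, 0.1, -0.3]
width: 0.0525
```

Run:
```python
from h import *
s=arm.get_state();print(s['t'],s['eef_pos'],s['force'],s['width'])
for n in('wrist','side','top'):
    p,d,M=snap(n,n+'4.png');X=cloud(M,d)
    print(n,'placed',rect(X,.050,.075,(.5135,-.189),.07),'thick',rect(X,.048,.064,(.573,.032),.07),'tray',rect(X,.0105,.02,(.5135,-.19),.09))
    if n=='side':cv2.imwrite('pics/s4z.png',cv2.resize(cv2.cvtColor(p,cv2.COLOR_RGB2BGR)[60:240,260:480],None,fx=3.3,fy=3.3))
```

```text
15.4 [ 0.46502858 -0.17741749  0.33123276] [ 0.36475232  0.11181874 -0.25115821] 0.05247301837639988
wrist placed (1716, array([ 513.2, -190.9]), array([16.7, 83.1]), np.float32(166.6), np.float64(0.0619)) thick (3917, array([573.3,  30. ]), array([84. , 34.1]), np.float32(5.8), np.float64(0.0554)) tray (2936, array([ 513. , -189.5]), array([ 49.1, 128. ]), np.float32(166.7), np.float64(0.014))
side placed (301, array([ 512.9, -188.4]), array([19.1, 85.5]), np.float32(166.7), np.float64(0.0592)) thick (574, array([571.7,  33.6]), array([83.1, 33.5]), np.float32(6.3), np.float64(0.0552)) tray (421, array([ 513. , -187.4]), array([ 50.2, 128.7]), np.float32(167.3), np.float64(0.0141))
top placed None thick None tray None
```

View pics/s4z.png

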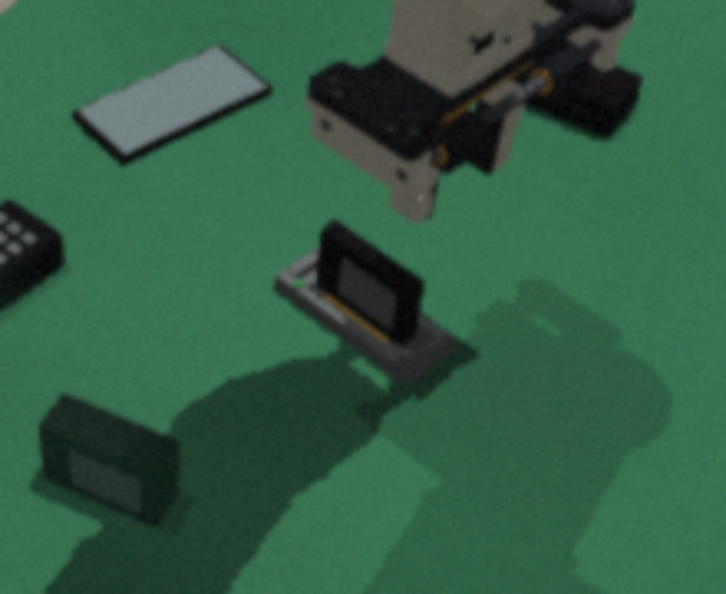

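View pics/wrist4.png

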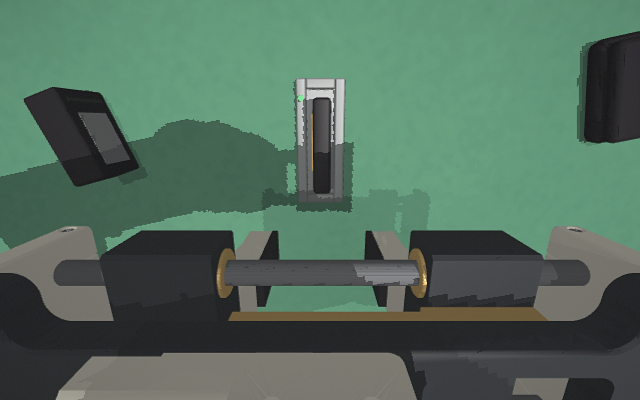

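The slim pack stands upright in the pocket: at (145,321) in the wrist picture and (370,285) in the side crop. Its top is at about 62 mm, and it is about 1.5 mm from the pocket middle and aligned to within 1°. The thick pack has not moved, and the gripper is clear of everything.

```bash
python3 -c "
from station import arm
print(arm.job_done())"
```

```text
the job is handed in; nothing more can be done
None
```

The slim pack is standing upright in the charging tray's pocket, down on its floor, and I handed the job in at about 15.6 s of the 48 s allowed. No verdict is reported.

- **Right pack:** it pinched at 16.0 mm, so it was the slim one.
- **Placing:** I felt it touch the pocket floor at about 5 N, released it and backed the gripper clear.
- **Final position:** from the wrist and side depth images, the pack is 1 to 1.5 mm from the pocket middle. It is within 1° of the pocket's long side, with its top at about 62 mm (6 mm floor plus 56 mm pack). The side camera averaged 59 mm because its points included part of the pack's face.
- **Thick pack:** it still stands where it was; the 1–2 mm differences between readings are within calibration.
- **Check that failed:** the last top-camera measurement gave no points for either pack or the tray. I did not look at that picture, but I think the arm was blocking the view. The final check therefore rests on the other two cameras.

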